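# Clear the tea tray and slide the tea-cake tins up its ramp

## Task

First clear the tea tray: stand the glass pitcher upright in the middle of the cork coaster and lay the steel scoop flat in the long wooden dish. Then push every flat round tea tin up the tray's ramp, sliding it rather than lifting it, until it lies wholly and flat on the raised deck inside the rim. Leave the gaiwan, cups, jar and clay figure where they stand, and do not knock the pitcher over.

Things in the scene. Friction and masses are not known exactly. Their poses are not given: they have to be found in the camera images.
- tray: Fixed grey plastic tray. Origin at table height under mid-crest of its ramp; +y points up the ramp, z up. Ramp: x -135..135, no side rails, rises evenly from 0 at y=-150 to 20 mm at y=0. Flat deck 20 mm high, y 0..240, inside width x -125..125. Rim 10 mm thick, top at z=34 (14 above the deck), along both sides of the deck and across its far end (y 240..250); open to the ramp.
- tin1: Flat round steel tea tin, 96 mm diameter, 34 mm high, about 0.3 kg, vertical sides, no handle, too wide to grip; starts on the table before the foot of the ramp. Two or three such tins, all alike, are present (an absent one reads None). Origin at the centre of its underside, z up; it slides with ordinary friction and does not roll lying flat.
- tin2: Flat round steel tea tin, 96 mm diameter, 34 mm high, about 0.3 kg, vertical sides, no handle, too wide to grip; starts on the table before the foot of the ramp. Two or three such tins, all alike, are present (an absent one reads None). Origin at the centre of its underside, z up; it slides with ordinary friction and does not roll lying flat.
- tin3: Flat round steel tea tin, 96 mm diameter, 34 mm high, about 0.3 kg, vertical sides, no handle, too wide to grip; starts on the table before the foot of the ramp. Two or three such tins, all alike, are present (an absent one reads None). Origin at the centre of its underside, z up; it slides with ordinary friction and does not roll lying flat.
- pitcher: Straight handleless glass pitcher, 60 mm diameter at the rim, 75 mm tall, narrowing slightly to the foot, walls 4 mm, 0.22 kg, standing on the tray's deck. Origin at the centre of its underside, z up its axis.
- scoop: Steel tea scoop lying on the tray's deck, 150 mm long along its x: bar handle from x=-80 to 10, 14 mm wide and 16 mm high; open trough from x=10 to 70, 40 mm wide, 18 mm high. Origin on its underside, z up.
- scoop_grip (a point): Point to grip on the scoop's handle, x=-15 of the scoop, near its centre of mass, 8 mm above its underside; the handle is 14 mm wide here (across the scoop's y).
- coaster: Fixed round cork coaster, 90 mm diameter, 6 mm thick. Origin at the centre of its underside, on the table.
- dish: Fixed long shallow wooden dish, 90 (its x) by 195 (its y) mm outside, walls 5 mm thick, 14 mm high; inside 80 by 185, inner floor 5 mm above the table. Origin at the centre of its underside. The scoop fits lying along the dish's y, either way round.
- gaiwan: Bystander: celadon lidded bowl on a saucer, 96 mm diameter, 88 mm high; origin at the centre of its underside.
- cup_a: Bystander: celadon tea cup, 60 mm diameter, 40 high; origin at the centre of its underside.
- cup_b: Bystander: another celadon tea cup, 60 mm diameter, 40 high; origin at the centre of its underside.
- caddy: Bystander: white jar with a dark cap, 72 mm diameter, 120 high; origin at the centre of its underside.
- tea_pet: Bystander: small clay figure, 64 mm diameter, 54 high; origin at the centre of its underside.

How it is judged:
On the way, in this order (a step that is already met when the one before it is completed fails the run):
1. the tray is cleared: pitcher upright on the coaster, scoop flat in the dish, both released (horizontal distance between pitcher and coaster below 0.02 m and z of pitcher in the frame of coaster between 0.002 and 0.01 m and angle between each of pitcher, scoop's own z axis and vertical below 0.1 rad and x of scoop in the frame of dish between -0.035 and 0.035 m and y of scoop in the frame of dish between -0.03 and 0.03 m and z of scoop in the frame of dish below 0.01 m and contact force between the fingers and pitcher below 0.05 N and contact force between the fingers and scoop below 0.05 N), for 0.2 s.
2. every tin lies wholly and flat on the tray's deck (x of tin1 in the frame of tray between -0.083 and 0.083 m and y of tin1 in the frame of tray between 0.045 and 0.2 m and z of tin1 in the frame of tray between 0.016 and 0.024 m and angle between each of tin1, tin2, tin3's own z axis and vertical below 0.06 rad and x of tin2 in the frame of tray between -0.083 and 0.083 m and y of tin2 in the frame of tray between 0.045 and 0.2 m and z of tin2 in the frame of tray between 0.016 and 0.024 m and x of tin3 in the frame of tray between -0.083 and 0.083 m and y of tin3 in the frame of tray between 0.045 and 0.2 m and z of tin3 in the frame of tray between 0.016 and 0.024 m), for 0.2 s.
At the end, for the whole second after the job is handed in: Pitcher upright on the coaster, its axis within 20 mm of the coaster's centre; scoop lying flat in the dish (within about 6 degrees); every tin present flat on the deck inside the rim, wholly past the crest of the ramp (3 mm overhang allowed); all released and at rest (all of step 1 and all of step 2 and linear speed of each of tin1, tin2, tin3, pitcher, scoop below 0.02 m/s); the robot touches nothing.
It fails at once if the pitcher is tipped by more than 30 degrees (angle between pitcher's own z axis and vertical above 0.52 rad).
It fails at once if a tin is lifted (its underside more than 35 mm above the deck) (height (world z) of any of tin1, tin2, tin3 above 0.055 m).
It fails at once if a bystander is moved more than 40 mm (distance of any of gaiwan, cup_a, cup_b, caddy, tea_pet from where it was at the start of the episode above 0.04 m).
Of tin1, tin2, tin3 only 2 to 3 are there at a start; the rules pass over those that are not, and their reading is None.
At some moment in a run one of tin1, tin2, tin3 may be knocked a few centimetres aside while the robot is not near it.
It also fails if it takes over 208 s, if anything falls off the work surface, if the arm or the gripper's body presses on something with over 40 N, if the wrist force passes 120 N, or if a joint passes its speed limit or range.

## Robot

A 6-joint arm with a two-finger parallel gripper is mounted at the origin on the work surface. World frame = base frame: x ahead of the robot, y to its left, z up, the work surface at z = 0. Lengths are in m, angles in rad, forces in N, time in s.
With the tool pointing down it reaches from about 0.225 to 0.875 m from the base axis. Payload 3.4 kg.
Tool frame: the origin (TCP) lies midway between the tips of the shut fingers; the grasp point (between the pads) lies 19 mm behind it (manip.grip_point_offset is the distance from the TCP to the grasp point, in m); x points along the fingers, y is the direction in which the jaws open and shut, and the axes are right-handed (so a half turn about x gives the same grasp; the last joint's range is limited). The gripper opens to 85 mm and grips with 20 to 120 N. Pads are 22 mm wide; open, the fingers measure 114 mm over their backs; the gripper's body (76 mm by 85 mm) begins 54 mm behind the grasp point. The pads swing forward as they close: fully open they stand 13 mm farther back than shut.
Start: joints at [1.156, 0.276, 1.505, -0, 1.361, -0.121], TCP at [0.167, 0.55, 0.231] pointing down, gripper open.
Joint ranges: [-2.89, 2.89], [-0.75, 2.08], [0.22, 2.7], [-1.18, 4.32], [0.11, 2.71], [-2.7, 2.7]. Speed limits (rad/s): [2.57, 2.57, 3.14, 3.14, 3.14, 3.14].

## Interface

Orientations are given as a unit quaternion [w, x, y, z].
In Python, from rig import manip gives the robot as it stands.
- The arm moves only by the shell command python3 -m crank 'ROWS' [FORCE]. ROWS is a JSON object of lists of equal length, an entry for each row: "grip": the opening, from 0 (shut) to 1 (fully open); "slide": the shift along the world's x, y, z in cm, a list of three; "roll": the turn about the world's z in degrees. In form: {"grip": [grip, ...], "slide": [[dx, dy, dz], ...], "roll": [roll, ...]}. A call has 1 to 20 rows; each row is the pose to reach, as a shift and turn from the pose commanded when the call began; what a row does not reach only later rows make up. A row lasts 1/10 s, in which the tool goes at most 50 mm and 8.59 degrees, less where a joint would pass 70% of its speed; a pose out of reach is approached as far as the arm can. A call with a gripper value outside its range is refused whole. The fingers move at their own pace and stop on an object; FORCE is the grip in N (left out, the last holds). Time passes only in rows, so rows that repeat a pose let the fingers close. It gives the time, the measured TCP pose, the force and the opening at its end, in the units of the state.
- manip.get_state(): the state, without advancing time (a new reading comes with each control period).
- manip.get_image(name): name is "scene" or "top" or "wrist"; returns a dict with "frame" (384x512x3 uint8, red, green, blue), "K" (3x3 intrinsics, pixels), "R" (3x3) and "t" (3): a world point X has camera coordinates R X + t. Camera axes: x right, y down, z forward; pixel columns grow to the right and rows downward; lengths in m; the calibration is good to about 2 mm. A picture is of the moment at which its call begins. There is no depth.
- manip.sign_off(): hands the job in, once; it reports no verdict.
The state is a dict: "clock": time; "qpos": joint angles; "qd": joint speeds; "effort": joint torques, N m; "position": TCP position; "ee_rot": TCP orientation; "contact_force": force on the tool from outside, world axes, zero at the start; "moment": the same for the moment, N m; "width": finger opening in m.
Only numpy, scipy, OpenCV 4.12 (cv2) and the standard library are available. Lean on these libraries where they do the work, as an engineer would, in place of code of your own. Each camera call takes 0.05 s, during which the arm holds its last target. There are 200 camera calls.

## Working session

There is one attempt and no reset: what is moved stays moved. The work goes in short steps, Python scripts to look and compute and a shell command to move; the robot and the scene stay as the last step left them, time stands still between calls to the robot, and variables do not carry over. Pictures are saved under pics/ and viewed, on a budget of 14 in all, crops included, one or two more only if the job needs it, and the job is handed in when it is done.

```bash
mkdir -p pics; ls; cat > h.py <<'E'
import numpy as np, cv2
from rig import manip
def snap(cam, name, crop=None, s=1):
    im=manip.get_image(cam); f=im['frame'][:,:,::-1].copy()
    np.savez('pics/'+name+'.npz',K=im['K'],R=im['R'],t=im['t'],f=f)
    if crop: x0,y0,x1,y1=crop; f=f[y0:y1,x0:x1]
    if s!=1: f=cv2.resize(f,None,fx=s,fy=s,interpolation=cv2.INTER_CUBIC)
    cv2.imwrite('pics/'+name+'.png',f)
def world(name,px,z):
    d=np.load('pics/'+name+'.npz'); C=-d['R'].T@d['t']
    r=d['R'].T@np.linalg.solve(d['K'],[px[0],px[1],1.]); return C+r*(z-C[2])/r[2]
def pix(name,X):
    d=np.load('pics/'+name+'.npz'); c=d['K']@(d['R']@np.asarray(X,float)+d['t']); return c[:2]/c[2]
E
python3 - <<'E'
from h import *
snap('top','top0',s=1.5); snap('scene','scene0',s=1.5)
for n in('top0','scene0'):
    d=np.load('pics/'+n+'.npz');print(n,-d['R'].T@d['t'],d['R'].round(2).tolist(),d['K'][0,0])
print(manip.get_state(), manip.grip_point_offset)
E
```

```text
pics
top0 [ 0.43884703 -0.00351801  1.06559665] [[0.02, -1.0, 0.01], [-0.99, -0.02, -0.15], [0.15, -0.01, -0.99]] 425.0166063129401
scene0 [1.06563408 0.69516511 0.93083891] [[-0.84, 0.55, 0.02], [0.38, 0.6, -0.71], [-0.4, -0.59, -0.71]] 446.6172602447365
{'clock': 0.1, 'qpos': array([ 1.15597522e+00,  2.76523783e-01,  1.50600388e+00, -3.88440596e-06,
        1.36071150e+00, -1.21042572e-01]), 'qd': array([-1.15249042e-03, -6.58539002e-05, -2.18953794e-03,  1.07427731e-03,
       -1.39095145e-04,  4.03276555e-04]), 'effort': array([ 1.95948181e-03, -4.17700231e+01, -2.46404529e+01, -2.99289795e-04,
        5.88633251e-03,  1.83324835e-05]), 'position': array([0.16634078, 0.54991901, 0.23053182]), 'ee_rot': array([ 0.69933905,  0.10293125,  0.69964468, -0.10405468]), 'contact_force': array([0.23032894, 0.54161086, 0.19707097]), 'moment': array([-0.02977701,  0.03058523,  0.0573267 ]), 'width': 0.08540729544637804} 0.0187
```

View pics/top0.png

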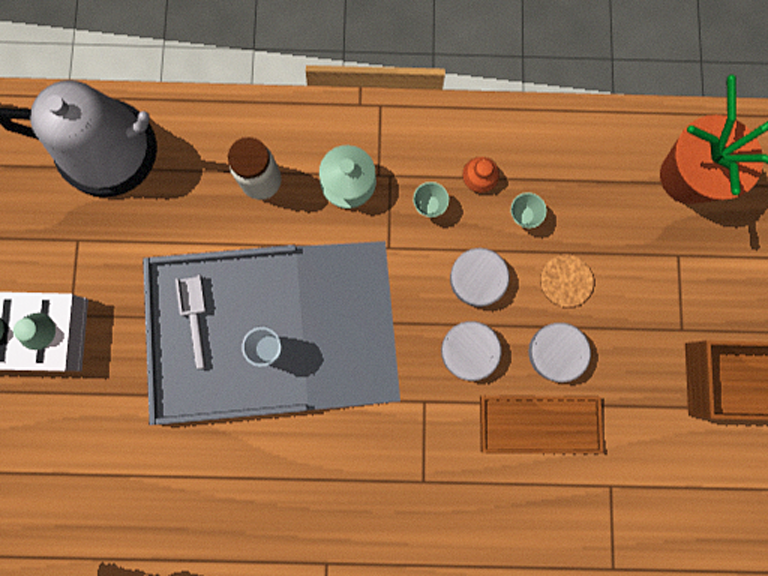

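View pics/scene0.png

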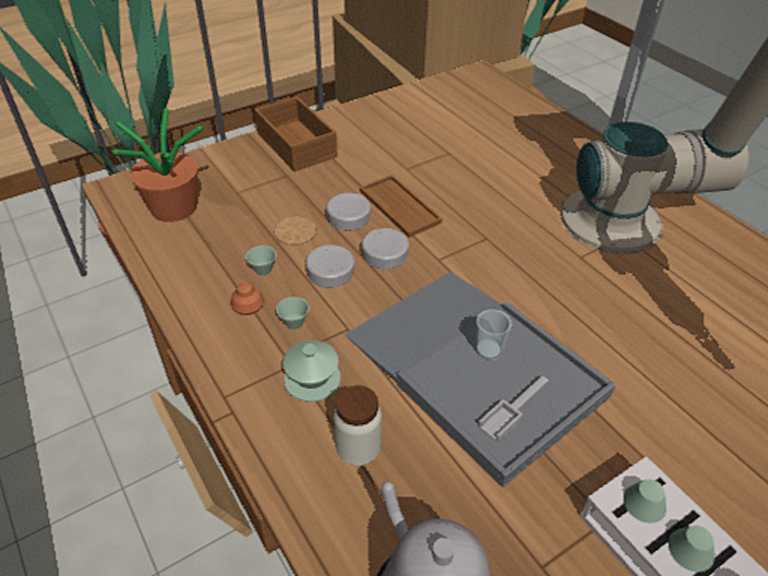

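The top view shows the tray at left (foot corners about (386,242) and (399,402)), the pitcher at (262,347) and the scoop at (190,280)–(203,367). There are three tins, at (480,278), (471,351) and (560,353). The coaster is at (567,281) and the dish at (543,425). The scene view agrees.

```bash
cat > m.py <<'E'
from h import *
w=lambda u,v,z:world('top0',(u/1.5,v/1.5),z).round(4)[:2]
for n,u,v,z in [('foot+x',386,242,0),('foot-x',399,402,0),('rimfar+x',145,258,.034),('rimfar-x',150,424,.034),('rimnear+x',298,246,.034),('rimnear-x',307,407,.034),
 ('tinA',480,276.5,.034),('tinB',471.5,350.5,.034),('tinC',560,352,.034),('coaster',567,281,.006),
 ('d1',481,396,.014),('d2',603,396,.014),('d3',604,453,.014),('d4',481,451,.014),
 ('pitrim',262,346,.095),('pitfoot',265,351,.024),('sc_handle_end',204,367,.036),('sc_trough_L',177,279,.038),('sc_trough_R',202,277,.038),('sc neck',194,312,.036),
 ('gaiwan',348,175,.04),('cupa',431,199,.04),('cupb',528,210,.04),('pet',482,172,.03),('caddy',249,160,.12)]:
    print(n,w(u,v,z))
d=np.load('pics/top0.npz')['f']
cv2.imwrite('pics/c1.png',cv2.resize(d[150:300,90:290],None,fx=4,fy=4,interpolation=cv2.INTER_CUBIC))
cv2.imwrite('pics/c2.png',cv2.resize(d[155:305,280:420],None,fx=4,fy=4,interpolation=cv2.INTER_CUBIC))
E
python3 m.py
```

```text
foot+x [ 0.6701 -0.0278]
foot-x [ 0.4019 -0.0547]
rimfar+x [0.6259 0.3671]
rimfar-x [0.3603 0.339 ]
rimnear+x [0.6523 0.1178]
rimnear-x [0.3921 0.0929]
tinA [ 0.6088 -0.1826]
tinB [ 0.4875 -0.1687]
tinC [ 0.4884 -0.312 ]
coaster [ 0.6094 -0.3347]
d1 [ 0.415  -0.1875]
d2 [ 0.4194 -0.3871]
d3 [ 0.3289 -0.386 ]
d4 [ 0.3278 -0.1873]
pitrim [0.484  0.1587]
pitfoot [0.4794 0.1653]
sc_handle_end [0.4513 0.2593]
sc_trough_L [0.5919 0.3113]
sc_trough_R [0.5961 0.2711]
sc neck [0.5389 0.2809]
gaiwan [0.7739 0.0388]
cupa [ 0.7362 -0.1002]
cupb [ 0.7217 -0.2616]
pet [ 0.7885 -0.187 ]
caddy [0.7676 0.1885]
```

View pics/c1.png

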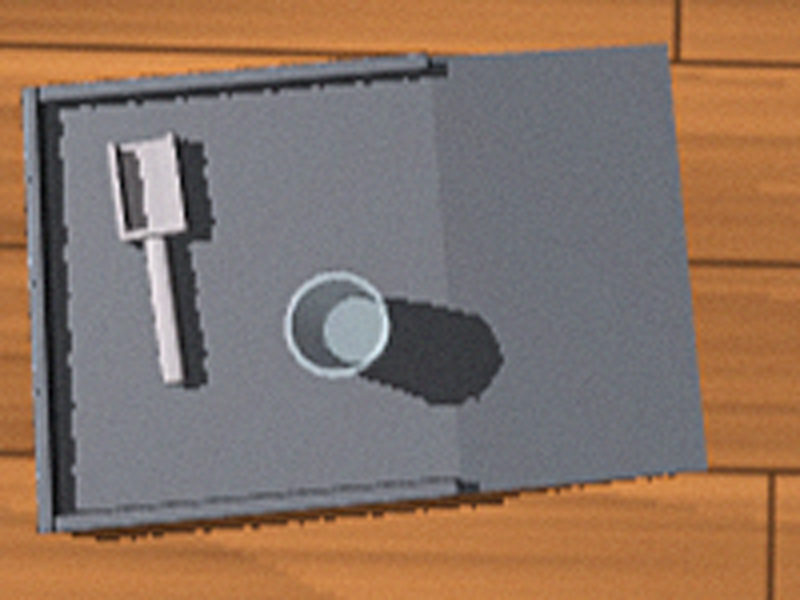

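View pics/c2.png

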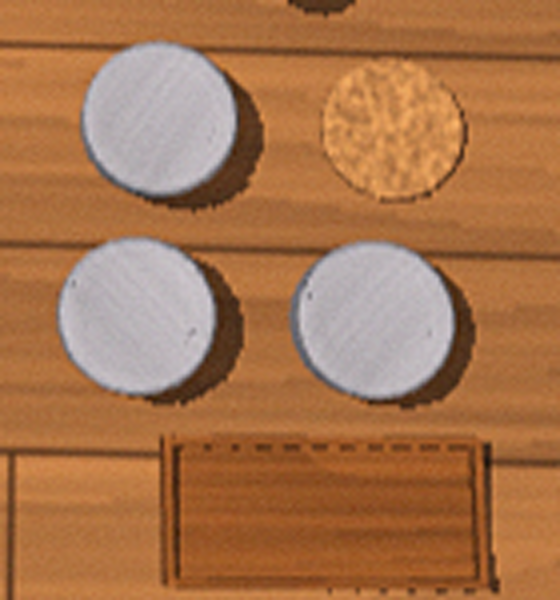

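Tray heading is about 5.7°, and the foot edge measures 0.2695 m, which matches the 270 mm given. Rim and foot both put the pitcher at about (0.483, 0.159). I'm moving above the pitcher and refining the scoop numbers.

```bash
python3 -m crank '{"grip":[1,1,1,1,1,1,1,1,1,1,1,1,1,1],"slide":[[3,-4,0],[6,-8,0],[9.5,-12,0],[12.5,-16,0],[16,-20,0],[19,-24,0],[22,-28,0],[25.5,-32,0],[28.5,-36,0],[31.7,-39.1,0],[31.7,-39.1,-3],[31.7,-39.1,-6],[31.7,-39.1,-6],[31.7,-39.1,-6]],"roll":[0,0,0,0,0,0,0,0,0,0,0,0,0,0]}' 40
python3 - <<'E'
from h import *
w=lambda u,v,z:world('top0',(u/4+90,v/4+150),z).round(4)[:2]
for n,u,v,z in [('end',174,381,.036),('neck',157,237,.036),('fL',110,143,.038),('fR',174,133,.038),('nL',122,240,.038),('nR',187,231,.038),('pr',337,325,.095),('pf',357,331,.024)]: print(n,w(u,v,z))
snap('wrist','w1',s=1.5); print(pix('w1',(.483,.159,.095))*1.5,pix('w1',(.483,.159,.02))*1.5)
E
```

```text
clock: 1.5
position: [0.4832, 0.1594, 0.1712]
ee_rot: [0.699, 0.103, 0.7, -0.104]
contact_force: [0.6, -0.0, 0.5]
width: 0.0853
end [0.4497 0.2651]
neck [0.5359 0.2809]
fL [0.5924 0.3126]
fR [0.5996 0.2741]
nL [0.5334 0.3013]
nR [0.5398 0.2625]
pr [0.4827 0.1596]
pf [0.4825 0.1592]
[383.94755253 300.16101367] [384.19359934 261.75301684]
```

View pics/w1.png

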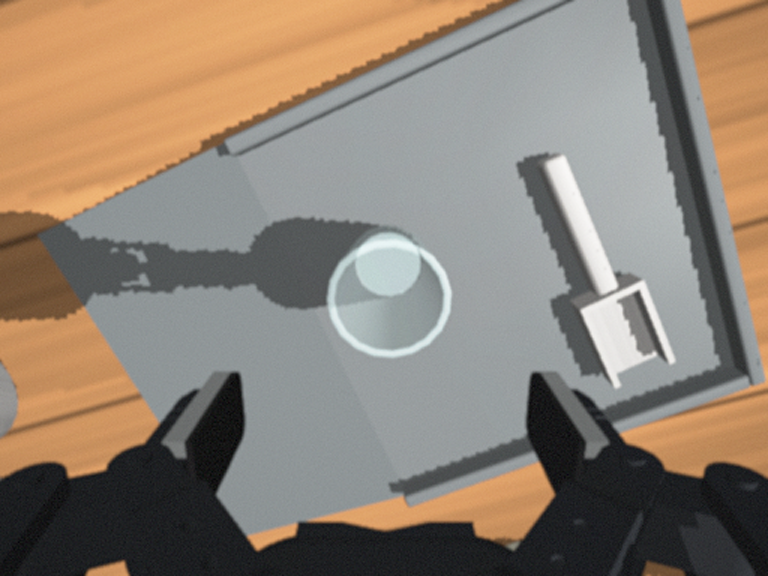

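The wrist view shows the pitcher rim at (390,297) against a predicted (384,300), and it is centred between the jaws. Descend, grip and lift a little.

```bash
python3 -m crank '{"grip":[1,1,1,1,1,1,0,0,0,0,0,0,0,0],"slide":[[0,0,-3],[0,0,-6],[0,0,-9],[0,0,-12],[0,0,-12.5],[0,0,-12.5],[0,0,-12.5],[0,0,-12.5],[0,0,-12.5],[0,0,-12.5],[0,0,-12.5],[0,0,-12.5],[0,0,-12.5],[0,0,-12.5]],"roll":[0,0,0,0,0,0,0,0,0,0,0,0,0,0]}' 40
python3 -m crank '{"grip":[0,0,0,0,0,0,0,0],"slide":[[0,0,1],[0,0,2],[0,0,4],[0,0,7],[0,0,10],[0,0,13],[0,0,13],[0,0,13]],"roll":[0,0,0,0,0,0,0,0]}'
```

```text
clock: 2.95
position: [0.4852, 0.1598, 0.0486]
ee_rot: [0.701, 0.104, 0.698, -0.103]
contact_force: [0.4, 1.2, 6.3]
width: 0.0569
clock: 3.75
position: [0.4835, 0.1594, 0.1771]
ee_rot: [0.7, 0.104, 0.699, -0.103]
contact_force: [0.1, -0.2, -3.1]
width: 0.0571
```

```bash
python3 -m crank '{"grip":[0,0,0,0,0,0,0,0,0,0,0,0,0,0,0,0,0,0,0,0],"slide":[[0.3,-1,0],[0.8,-3,0],[1.5,-6,0],[2.3,-9,0],[3.1,-12,0],[3.8,-15,0],[4.6,-18,0],[5.4,-21,0],[6.1,-24,0],[6.9,-27,0],[7.6,-30,0],[8.4,-33,0],[9.2,-36,0],[9.9,-39,0],[10.7,-42,0],[11.5,-45,0],[12.2,-47.5,0],[12.5,-49,0],[12.6,-49.4,0],[12.6,-49.4,0]],"roll":[0,0,0,0,0,0,0,0,0,0,0,0,0,0,0,0,0,0,0,0]}'
python3 -m crank '{"grip":[0,0,0,0,0,0,0,0,0,0],"slide":[[0,0,-1],[0,0,-3],[0,0,-5],[0,0,-7],[0,0,-9],[0,0,-10.5],[0,0,-11.5],[0,0,-12],[0,0,-12],[0,0,-12]],"roll":[0,0,0,0,0,0,0,0,0,0]}'
python3 - <<'E'
from h import *
snap('top','t1'); d=np.load('pics/t1.npz')['f']
cv2.imwrite('pics/t1c.png',cv2.resize(d[130:280,300:440],None,fx=4,fy=4,interpolation=cv2.INTER_CUBIC))
E
```

```text
clock: 5.75
position: [0.6088, -0.3344, 0.1751]
ee_rot: [0.699, 0.104, 0.7, -0.103]
contact_force: [0.2, -0.4, -2.0]
width: 0.0568
clock: 6.75
position: [0.6101, -0.3349, 0.0571]
ee_rot: [0.7, 0.103, 0.699, -0.104]
contact_force: [-0.5, 0.0, -1.7]
width: 0.0569
```

View pics/t1c.png

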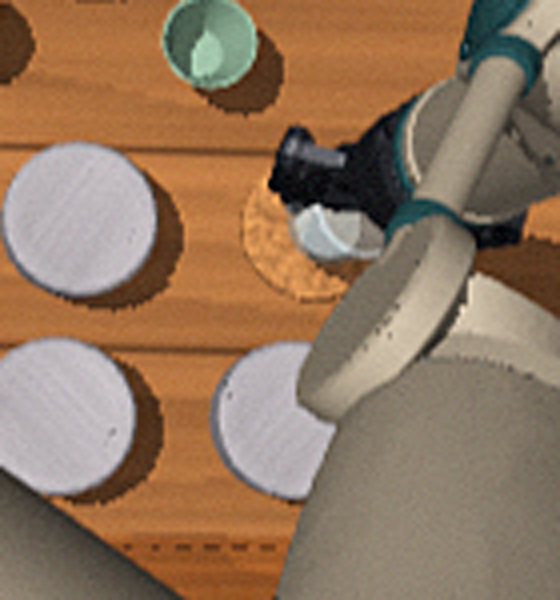

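The view is occluded, but the pitcher is over the coaster. Lower the last 2 cm slowly.

```bash
python3 -m crank '{"grip":[0,0,0,0,0,0,0],"slide":[[0,0,-0.5],[0,0,-1],[0,0,-1.4],[0,0,-1.7],[0,0,-2.0],[0,0,-2.0],[0,0,-2.0]],"roll":[0,0,0,0,0,0,0]}'
```

```text
clock: 7.5
position: [0.6095, -0.3346, 0.0362]
ee_rot: [0.699, 0.104, 0.7, -0.103]
contact_force: [-0.3, -0.1, -2.7]
width: 0.0571
```

```bash
python3 -m crank '{"grip":[0,0,0,0],"slide":[[0,0,-0.1],[0,0,-0.2],[0,0,-0.3],[0,0,-0.3]],"roll":[0,0,0,0]}'
```

```text
clock: 7.9
position: [0.6099, -0.3348, 0.0347]
ee_rot: [0.7, 0.103, 0.699, -0.104]
contact_force: [-0.5, 0.7, 4.4]
width: 0.057
```

```bash
python3 -m crank '{"grip":[1,1,1,1,1,1,1,1,1,1,1,1],"slide":[[0,0,0],[0,0,0],[0,0,0],[0,0,0],[0,0,0],[0,0,2],[0,0,5],[0,0,8],[0,0,11],[0,0,14.5],[0,0,14.5],[0,0,14.5]],"roll":[0,0,0,0,0,0,0,0,0,0,0,0]}'
python3 -m crank '{"grip":[0.5,0.5,0.5,0.5,0.5,0.5,0.5,0.5,0.5,0.5,0.5,0.5,0.5,0.5,0.5,0.5,0.5,0.5,0.5,0.5],"slide":[[-0.7,4,0],[-1.3,8,0],[-1.9,12,0],[-2.6,16.5,0],[-3.3,21,0],[-4,25,0],[-4.6,29,0],[-5.2,33,0],[-5.8,37,0],[-6.4,41,0],[-7,45,0],[-7.7,49,0],[-8.3,53,0],[-8.9,57,0],[-9.3,60,0],[-9.6,61.2,-3],[-9.6,61.2,-6],[-9.6,61.2,-6],[-9.6,61.2,-6],[-9.6,61.2,-6]],"roll":[2,4,6,8,10,12,14,16,18,20,22,24,26,27,27.4,27.4,27.4,27.4,27.4,27.4]}'
python3 - <<'E'
from h import *
snap('wrist','w2'); snap('top','t2')
f=np.load('pics/w2.npz')['f'];g=np.load('pics/t2.npz')['f']
cv2.imwrite('pics/wt2.png',np.hstack([cv2.resize(f,(400,300)),cv2.resize(g[150:270,270:430],(400,300),interpolation=cv2.INTER_CUBIC)]))
print(pix('w2',(.5136,.2771,.036))*400/512,pix('w2',(.4497,.2651,.036))*400/512,pix('w2',(.5362,.2814,.036))*400/512)
p=(pix('t2',(.6094,-.335,.081))-[270,150])*2.5; print(p+[400,0])
E
```

```text
clock: 9.1
position: [0.6099, -0.3348, 0.1793]
ee_rot: [0.7, 0.103, 0.699, -0.104]
contact_force: [0.4, -0.7, -0.9]
width: 0.0854
clock: 11.1
position: [0.5144, 0.2773, 0.1192]
ee_rot: [0.705, -0.065, 0.704, 0.065]
contact_force: [0.7, -0.5, 0.8]
width: 0.0429
[200.86836151 153.07556836] [200.74953366  81.38856546] [200.96279774 175.73581641]
[694.85595763  81.25532278]
```

View pics/wt2.png

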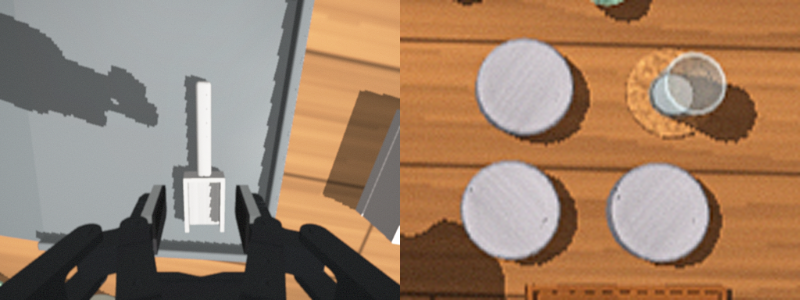

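The pitcher stands on the coaster (rim at (695,82), predicted (695,81)). The scoop handle is centred between the jaws. Descend and grip.

```bash
python3 -m crank '{"grip":[0.5,0.5,0.5,0.5,0.5,0,0,0,0,0,0,0],"slide":[[0,0,-3],[0,0,-6],[0,0,-8.5],[0,0,-9.6],[0,0,-9.6],[0,0,-9.6],[0,0,-9.6],[0,0,-9.6],[0,0,-9.6],[0,0,-9.6],[0,0,-9.6],[0,0,-9.6]],"roll":[0,0,0,0,0,0,0,0,0,0,0,0]}' 60
python3 -m crank '{"grip":[0,0,0,0,0,0,0,0],"slide":[[0,0,1],[0,0,2],[0,0,4],[0,0,7],[0,0,10],[0,0,13],[0,0,13],[0,0,13]],"roll":[0,0,0,0,0,0,0,0]}'
python3 - <<'E'
from h import *
snap('scene','s2'); f=np.load('pics/s2.npz')['f']; p=pix('s2',manip.get_state()['position']).astype(int); print(p)
cv2.imwrite('pics/s2c.png',cv2.resize(f[max(0,p[1]-70):p[1]+70,p[0]-90:p[0]+90],None,fx=4,fy=4,interpolation=cv2.INTER_CUBIC))
E
```

```text
clock: 12.4
position: [0.515, 0.278, 0.0242]
ee_rot: [0.705, -0.065, 0.703, 0.066]
contact_force: [-0.4, 0.8, 6.3]
width: 0.0122
clock: 13.2
position: [0.5136, 0.2774, 0.1534]
ee_rot: [0.705, -0.065, 0.703, 0.065]
contact_force: [-0.7, -0.8, -1.7]
width: 0.0122
[355 233]
```

View pics/s2c.png

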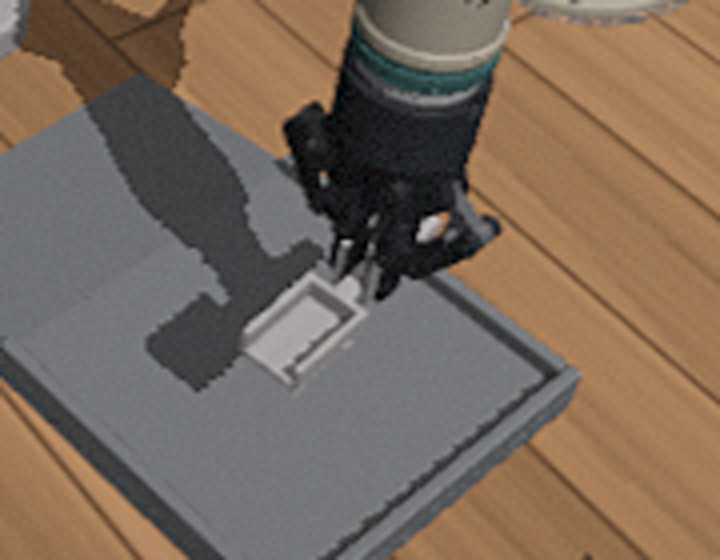

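Scoop held level. Swing it over the dish, turning it −100°.

```bash
python3 -m crank '{"grip":[0,0,0,0,0,0,0,0,0,0,0,0,0,0,0,0,0,0,0,0],"slide":[[-0.4,-1.5,0],[-1.1,-4.5,0],[-2,-8,0],[-2.9,-11.5,0],[-3.8,-15,0],[-4.7,-18.5,0],[-5.6,-22,0],[-6.5,-25.5,0],[-7.4,-29,0],[-8.3,-32.5,0],[-9.2,-36,0],[-10.1,-39.5,0],[-11,-43,0],[-11.9,-46.5,0],[-12.8,-50,0],[-13.4,-52.5,0],[-13.9,-54.5,0],[-14.1,-55.4,0],[-14.1,-55.4,0],[-14.1,-55.4,0]],"roll":[-3,-9,-15,-21,-27,-33,-39,-45,-51,-57,-63,-69,-75,-81,-87,-92,-96,-99,-100,-100]}'
python3 -m crank '{"grip":[0,0,0,0,0,0,0,0,0],"slide":[[0,0,-2],[0,0,-4],[0,0,-6],[0,0,-8],[0,0,-9.5],[0,0,-10.5],[0,0,-11],[0,0,-11],[0,0,-11]],"roll":[0,0,0,0,0,0,0,0,0]}'
python3 - <<'E'
from h import *
snap('wrist','w3'); f=np.load('pics/w3.npz')['f']; snap('top','t3');g=np.load('pics/t3.npz')['f']
cv2.imwrite('pics/wt3.png',np.hstack([cv2.resize(f,(400,300)),cv2.resize(g[150:330,250:430],(300,300),interpolation=cv2.INTER_CUBIC)]))
for q in [(.3728,-.277,.03),(.333,-.379,.014),(.413,-.379,.014)]: print(pix('w3',q)*400/512)
E
```

```text
clock: 15.25
position: [0.3718, -0.2757, 0.1512]
ee_rot: [0.501, 0.498, 0.504, -0.497]
contact_force: [0.4, 0.2, -0.7]
width: 0.0123
clock: 16.15
position: [0.3729, -0.2768, 0.0428]
ee_rot: [0.503, 0.497, 0.502, -0.497]
contact_force: [-0.6, 1.3, 0.3]
width: 0.0121
[198.68451328 187.93970895]
[151.15196464 288.20200674]
[244.91069061 288.88123638]
```

View pics/wt3.png

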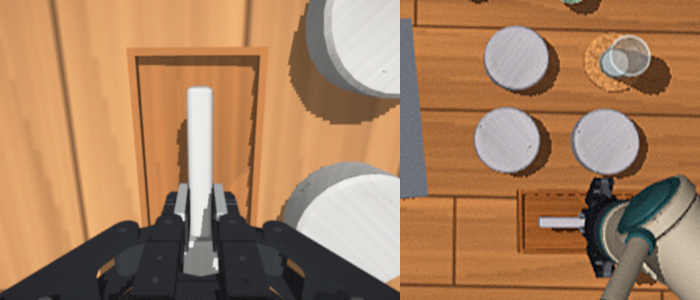

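The scoop is centred in the dish: handle at column 200, dish interior 145–257, and the handle end clears the far wall. Lower and release.

```bash
python3 -m crank '{"grip":[0,0,0,0,0,0,0],"slide":[[0,0,-1],[0,0,-2],[0,0,-2.6],[0,0,-3.0],[0,0,-3.2],[0,0,-3.2],[0,0,-3.2]],"roll":[0,0,0,0,0,0,0]}'
```

```text
clock: 16.95
position: [0.3726, -0.2767, 0.0104]
ee_rot: [0.503, 0.498, 0.502, -0.498]
contact_force: [0.2, 1.1, -0.7]
width: 0.012
```

```bash
python3 -m crank '{"grip":[0,0,0],"slide":[[0,0,-0.15],[0,0,-0.3],[0,0,-0.3]],"roll":[0,0,0]}'
python3 -m crank '{"grip":[0.4,0.4,0.4,0.4,0.4,0.4,0.4,0.4,0.4,0.4,0.4],"slide":[[0,0,0],[0,0,0],[0,0,0],[0,0,0],[0,0,1],[0,0,3],[0,0,6],[0,0,10],[0,0,14],[0,0,18],[0,0,18]],"roll":[0,0,0,0,0,0,0,0,0,0,0]}'
python3 - <<'E'
from h import *
for i in range(1): snap('wrist','w4')
cv2.imwrite('pics/w4.png',cv2.resize(np.load('pics/w4.npz')['f'],(400,300)))
E
```

```text
clock: 17.25
position: [0.3729, -0.2769, 0.0092]
ee_rot: [0.503, 0.497, 0.502, -0.497]
contact_force: [-2.6, 1.7, 15.4]
width: 0.0118
clock: 18.35
position: [0.3753, -0.2793, 0.1934]
ee_rot: [0.507, 0.497, 0.498, -0.497]
contact_force: [0.2, -0.2, -0.0]
width: 0.0339
```

View pics/w4.png

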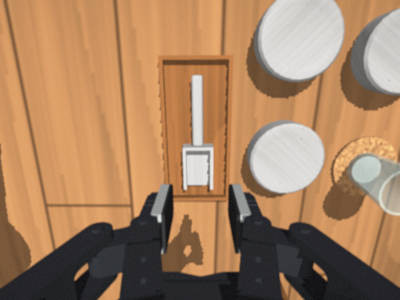

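Scoop flat and straight in the dish, so the tray is cleared. Next I'll push tin B (left, near the ramp) with the two open fingers as a cradle, jaw axis along the tray's x. I'll re-measure the tins first.

```bash
python3 -m crank '{"grip":[0.7,0.7,0.7,0.7,0.7,0.7],"slide":[[4,2,0],[8,4,0],[11.9,5.5,0],[11.9,5.5,-3],[11.9,5.5,-6],[11.9,5.5,-6]],"roll":[2,4,4.5,4.5,4.5,4.5]}'
cat > tins.py <<'E'
# find tin tops (grey bright ellipses) in a view by cv2; print world centre for top height z
import sys; from h import *
n,cam=sys.argv[1],sys.argv[2]; snap(cam,n); f=np.load('pics/'+n+'.npz')['f']
hsv=cv2.cvtColor(f,cv2.COLOR_BGR2HSV); m=((hsv[...,1]<45)&(hsv[...,2]>140)).astype(np.uint8)
m=cv2.morphologyEx(m,cv2.MORPH_OPEN,np.ones((5,5)))
for c in cv2.findContours(m,cv2.RETR_EXTERNAL,cv2.CHAIN_APPROX_NONE)[0]:
    a=cv2.contourArea(c)
    if a<500 or len(c)<20: continue
    (u,v),r=cv2.minEnclosingCircle(c); p=world(n,(u,v),.034); q=world(n,(u,v),.054)
    print('px',round(u),round(v),'r',round(r,1),'area',a,'table',p[:2].round(4),'deck',q[:2].round(4), 'tray', (np.array([[.995,.0998],[-.0998,.995]])@(q[:2]-[.5205,.107])).round(3))
s=manip.get_state();print(s['position'].round(4),s['ee_rot'].round(3),s['clock'],s['width'].round(4))
E
python3 tins.py a1 top; python3 tins.py a1s scene
```

```text
clock: 19.0
position: [0.4879, -0.2189, 0.1224]
ee_rot: [0.518, 0.476, 0.526, -0.478]
contact_force: [-1.3, 0.3, 0.6]
width: 0.0595
px 22 237 r 23.8 area 593.5 table [0.4633 0.5331] deck [0.4628 0.5227] tray [-0.016  0.419]
px 314 233 r 19.6 area 1118.0 table [ 0.4881 -0.1672] deck [ 0.4872 -0.164 ] tray [-0.06  -0.266]
px 319 184 r 19.0 area 1056.5 table [ 0.609  -0.1808] deck [ 0.6057 -0.1773] tray [ 0.056 -0.291]
px 40 76 r 21.7 area 924.0 table [0.8697 0.5303] deck [0.8614 0.5199] tray [0.38  0.377]
px 105 32 r 106.5 area 5532.0 table [0.994  0.3737] deck [0.9832 0.3664] tray [0.486 0.212]
px 298 377 r 24.9 area 976.0 table [0.7797 0.433 ] deck [0.786  0.4388] tray [0.297 0.304]
px 469 361 r 18.3 area 572.0 table [0.461  0.6004] deck [0.4744 0.6025] tray [0.004 0.498]
px 432 336 r 30.5 area 1356.5 table [0.4834 0.52  ] deck [0.4964 0.5239] tray [0.018 0.417]
px 242 294 r 17.2 area 524.0 table [0.7741 0.2075] deck [0.7806 0.2184] tray [0.27  0.085]
px 208 247 r 20.7 area 944.0 table [0.7743 0.0453] deck [0.7808 0.0598] tray [ 0.254 -0.073]
px 220 174 r 15.3 area 507.5 table [ 0.61
[... 224 characters left out ...]
616] tray [-0.915 -0.48 ]Traceback (most recent call last):
  File "tins.py", line 11, in <module>
    s=manip.get_state();print(s['position'].round(4),s['ee_rot'].round(3),s['clock'],s['width'].round(4))
                                                                                     ^^^^^^^^^^^^^^^^
AttributeError: 'float' object has no attribute 'round'
Traceback (most recent call last):
  File "tins.py", line 11, in <module>
    s=manip.get_state();print(s['position'].round(4),s['ee_rot'].round(3),s['clock'],s['width'].round(4))
                                                                                     ^^^^^^^^^^^^^^^^
AttributeError: 'float' object has no attribute 'round'
```

```bash
sed -i "s/s\['width'\].round(4)/s['width']/; s/ if a<500/ if a<500 or not(-.5<world(n,c[0,0],.034)[1]<.4 and .3<world(n,c[0,0],.034)[0]<.7)/" tins.py
python3 -m crank '{"grip":[0.7,0.7],"slide":[[0,0,0],[0,0,0]],"roll":[0,0]}'; python3 -c "
from h import *
s=manip.get_state();w,x,y,z=s['ee_rot'];print(s['position'],np.degrees(np.arctan2(1-2*(x*x+z*z),2*(x*y-w*z))))"
```

```text
clock: 19.3
position: [0.4922, -0.2224, 0.1288]
ee_rot: [0.522, 0.478, 0.52, -0.477]
contact_force: [0.7, -0.1, 0.7]
width: 0.0598
[ 0.49220465 -0.22237759  0.12882448] 5.034718463229807
```

```bash
python3 -m crank '{"grip":[0.7,0.7,0.7,0.7,0.7,0.7],"slide":[[0,0,-4],[0,0,-8],[0,0,-11],[0,0,-11.9],[0,0,-11.9],[0,0,-11.9]],"roll":[0,0,0,0,0,0]}'
python3 -m crank '{"grip":[0.7,0.7,0.7,0.7,0.7,0.7,0.7,0.7,0.7,0.7,0.7,0.7,0.7,0.7,0.7,0.7,0.7,0.7],"slide":[[0,0.5,0],[-0.1,1,0],[-0.2,2,0],[-0.3,3.5,0],[-0.4,5,0],[-0.6,6.5,0],[-0.7,8,0],[-0.8,9.5,0],[-1,11,0],[-1.1,12.5,0],[-1.2,14,0],[-1.4,15.5,0],[-1.5,17,0.1],[-1.6,18.5,0.3],[-1.8,20,0.5],[-1.9,21,0.6],[-2,22,0.8],[-2,22,0.8]],"roll":[0,0,0,0,0,0,0,0,0,0,0,0,0,0,0,0,0,0]}'
python3 tins.py a2 top
python3 - <<'E'
from h import *
snap('scene','s3'); f=np.load('pics/s3.npz')['f'];g=np.load('pics/a2.npz')['f']
cv2.imwrite('pics/s3.png',np.hstack([cv2.resize(f[130:330,200:420],(440,400)),cv2.resize(g[120:320,150:330],(360,400))]))
E
```

```text
clock: 19.9
position: [0.4928, -0.2225, 0.0099]
ee_rot: [0.523, 0.478, 0.52, -0.477]
contact_force: [-0.0, -0.1, 0.9]
width: 0.0598
clock: 21.7
position: [0.4715, -0.0002, 0.017]
ee_rot: [0.522, 0.478, 0.522, -0.477]
contact_force: [0.5, -1.5, 0.6]
width: 0.06
px 373 234 r 19.8 area 1114.5 table [ 0.489 -0.312] deck [ 0.4881 -0.306 ] tray [-0.073 -0.408]
px 319 184 r 19.0 area 1064.0 table [ 0.6098 -0.1811] deck [ 0.6065 -0.1777] tray [ 0.057 -0.292]
[ 0.4713 -0.0005  0.0167] [ 0.522  0.477  0.522 -0.477] 21.75 0.060208956230619184
```

View pics/s3.png

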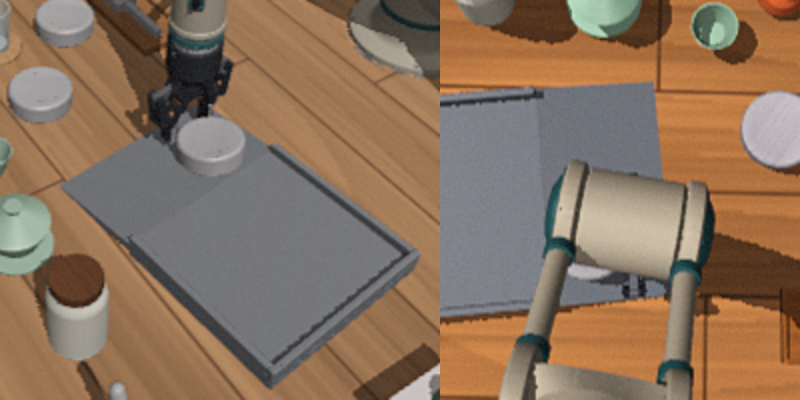

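Tin B is cradled and riding the ramp, with its edge inside the left rim. Continue onto the deck.

```bash
python3 -m crank '{"grip":[0.7,0.7,0.7,0.7,0.7,0.7,0.7,0.7,0.7,0.7,0.7,0.7,0.7,0.7,0.7,0.7,0.7,0.7,0.7],"slide":[[0,0.5,0.1],[-0.1,1.5,0.2],[-0.3,3,0.4],[-0.4,4.5,0.6],[-0.5,6,0.8],[-0.7,7.5,1],[-0.8,9,1.2],[-0.9,10.5,1.2],[-1.1,12,1.2],[-1.2,13.5,1.2],[-1.3,15,1.2],[-1.4,16.5,1.2],[-1.6,18,1.2],[-1.7,19.5,1.2],[-1.8,21,1.2],[-2,22.5,1.2],[-2.1,23.5,1.2],[-2.1,24,1.2],[-2.1,24,1.2]],"roll":[0,0,0,0,0,0,0,0,0,0,0,0,0,0,0,0,0,0,0]}'
python3 -m crank '{"grip":[0.7,0.7,0.7,0.7,0.7,0.7,0.7],"slide":[[0,-0.6,0],[0,-1.2,0],[0,-1.5,2],[0,-1.5,5],[0,-1.5,9],[0,-1.5,12],[0,-1.5,12]],"roll":[0,0,0,0,0,0,0]}'
```

```text
clock: 23.7
position: [0.4499, 0.2392, 0.0281]
ee_rot: [0.521, 0.477, 0.522, -0.477]
contact_force: [-0.4, 0.0, 0.3]
width: 0.0598
clock: 24.4
position: [0.4537, 0.2237, 0.1526]
ee_rot: [0.523, 0.481, 0.52, -0.475]
contact_force: [0.8, -0.0, 0.1]
width: 0.0595
```

```bash
python3 -m crank '{"grip":[0.7,0.7,0.7,0.7,0.7,0.7,0.7,0.7,0.7,0.7,0.7,0.7,0.7,0.7],"slide":[[1.4,-4,0],[2.8,-8,0],[4.3,-12,0],[5.7,-16,0],[7.2,-20,0],[8.6,-24,0],[10,-28,0],[11.5,-32,0],[12.9,-36,0],[14.3,-40,0],[15.7,-44,0],[16.4,-45.8,0],[16.4,-45.8,0],[16.4,-45.8,0]],"roll":[1,1,1,1,1,1,1,1,1,1,1,1,1,1]}'
python3 tins.py a3 top;python3 tins.py a3s scene; python3 -c "
from h import *
g=np.load('pics/a3.npz')['f'];f=np.load('pics/a3s.npz')['f'];cv2.imwrite('pics/a3v.png',np.hstack([cv2.resize(f[100:330,190:440],(435,400)),cv2.resize(g[130:310,80:260],(400,400))][::1])[:, :800])"
```

```text
clock: 25.8
position: [0.6133, -0.2345, 0.1468]
ee_rot: [0.524, 0.473, 0.527, -0.473]
contact_force: [0.4, 0.3, 0.3]
width: 0.0601
px 121 246 r 20.5 area 1190.0 table [0.4464 0.2952] deck [0.4463 0.2894] tray [-0.056  0.189]
px 319 184 r 19.0 area 1058.0 table [ 0.6098 -0.1811] deck [ 0.6065 -0.1777] tray [ 0.057 -0.292]
[ 0.6133 -0.2337  0.1472] [ 0.525  0.473  0.527 -0.473] 25.85 0.0597375954979753
px 372 253 r 19.4 area 849.0 table [0.4363 0.2833] deck [0.4504 0.2925] tray [-0.051  0.192]
px 220 174 r 15.3 area 507.5 table [ 0.6116 -0.1771] deck [ 0.6217 -0.1576] tray [ 0.074 -0.273]
[ 0.6135 -0.2333  0.1476] [ 0.525  0.473  0.527 -0.473] 25.9 0.059823826736829434
```

View pics/a3v.png

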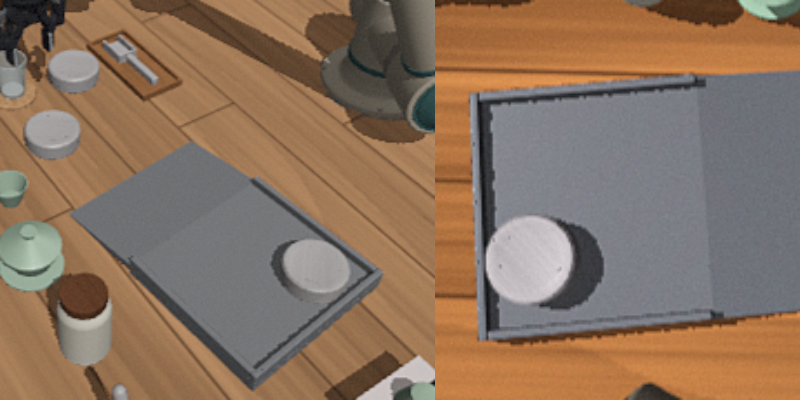

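Tin B lies flat on the deck at tray (−0.056, 0.189). Now tin A.

```bash
python3 -m crank '{"grip":[0.7,0.7,0.7,0.7,0.7,0.7,0.7],"slide":[[0,0,-4],[0,0,-8],[0,0,-11],[0,0,-13],[0,0,-14],[0,0,-14],[0,0,-14]],"roll":[0,0,0,0,0,0,0]}'
python3 -m crank '{"grip":[0.7,0.7,0.7,0.7,0.7,0.7,0.7,0.7,0.7,0.7,0.7,0.7,0.7,0.7,0.7,0.7,0.7,0.7,0.7],"slide":[[0,0.5,0],[-0.1,1,0],[-0.2,2,0],[-0.4,3.5,0],[-0.6,5,0],[-0.7,6.5,0],[-0.9,8,0],[-1.1,9.5,0],[-1.2,11,0],[-1.4,12.5,0],[-1.6,14,0],[-1.7,15.5,0],[-1.9,17,0],[-2.1,18.5,0],[-2.2,20,0.2],[-2.4,21.5,0.4],[-2.6,23,0.6],[-2.7,24,0.7],[-2.7,24,0.7]],"roll":[0,0,0,0,0,0,0,0,0,0,0,0,0,0,0,0,0,0,0]}'
python3 -m crank '{"grip":[0.7,0.7,0.7,0.7,0.7,0.7,0.7,0.7,0.7,0.7,0.7,0.7,0.7,0.7,0.7,0.7,0.7,0.7,0.7],"slide":[[0,0.5,0.1],[-0.2,1.5,0.2],[-0.3,3,0.4],[-0.5,4.5,0.6],[-0.7,6,0.8],[-0.8,7.5,1],[-1,9,1.2],[-1.2,10.5,1.3],[-1.3,12,1.3],[-1.5,13.5,1.3],[-1.7,15,1.3],[-1.8,16.5,1.3],[-2,18,1.3],[-2.2,19.5,1.3],[-2.3,21,1.3],[-2.5,22.5,1.3],[-2.6,23.4,1.3],[-2.6,23.8,1.3],[-2.6,23.8,1.3]],"roll":[0,0,0,0,0,0,0,0,0,0,0,0,0,0,0,0,0,0,0]}'
python3 -m crank '{"grip":[0.7,0.7,0.7,0.7,0.7,0.7,0.7,0.7],"slide":[[0,-0.6,0],[0,-1.2,0],[0,-1.5,2],[0,-1.5,5],[0,-1.5,9],[0,-1.5,12],[0,-1.5,12],[0,-1.5,12]],"roll":[0,0,0,0,0,0,0,0]}'
```

```text
clock: 26.6
position: [0.6152, -0.2343, 0.0094]
ee_rot: [0.526, 0.473, 0.525, -0.472]
contact_force: [0.1, -0.5, 0.3]
width: 0.0597
clock: 28.5
position: [0.587, 0.0073, 0.0158]
ee_rot: [0.526, 0.473, 0.526, -0.472]
contact_force: [-0.2, -1.3, 0.9]
width: 0.0599
clock: 30.4
position: [0.5616, 0.2442, 0.0285]
ee_rot: [0.526, 0.473, 0.526, -0.472]
contact_force: [-1.3, 0.2, 0.8]
width: 0.0599
clock: 31.2
position: [0.5619, 0.2276, 0.1491]
ee_rot: [0.526, 0.474, 0.525, -0.473]
contact_force: [-0.7, -1.2, -0.7]
width: 0.0599
```

```bash
python3 -m crank '{"grip":[0.7,0.7,0.7,0.7,0.7,0.7,0.7,0.7,0.7,0.7,0.7,0.7,0.7,0.7,0.7,0.7,0.7,0.7],"slide":[[-0.5,-4,0],[-1,-8,0],[-1.5,-12,0],[-2.1,-16,0],[-2.6,-20,0],[-3.1,-24,0],[-3.6,-28,0],[-4.1,-32,0],[-4.7,-36,0],[-5.2,-40,0],[-5.7,-44,0],[-6.2,-48,0],[-6.7,-52,0],[-7.3,-56,0],[-7.7,-59.3,0],[-7.7,-59.3,0],[-7.7,-59.3,0],[-7.7,-59.3,0]],"roll":[-1,-2,-3,-4,-5,-6,-7,-8,-8.9,-8.9,-8.9,-8.9,-8.9,-8.9,-8.9,-8.9,-8.9,-8.9]}'
python3 tins.py a4 top;python3 tins.py a4s scene; python3 -c "
from h import *
g=np.load('pics/a4.npz')['f'];f=np.load('pics/a4s.npz')['f'];cv2.imwrite('pics/a4v.png',np.hstack([cv2.resize(f[100:330,190:440],(380,350)),cv2.resize(g[130:310,80:300],(420,350))]))"
```

```text
clock: 33.0
position: [0.4838, -0.3632, 0.1471]
ee_rot: [0.486, 0.512, 0.489, -0.512]
contact_force: [0.8, -0.6, -0.1]
width: 0.0596
px 118 251 r 20.8 area 1199.5 table [0.4363 0.3008] deck [0.4364 0.2949] tray [-0.065  0.195]
px 373 234 r 19.7 area 1111.0 table [ 0.4896 -0.3124] deck [ 0.4886 -0.3064] tray [-0.073 -0.408]
px 122 200 r 20.4 area 1137.5 table [0.558  0.3007] deck [0.5557 0.2948] tray [0.054 0.183]
[ 0.4841 -0.3631  0.1475] [ 0.487  0.512  0.488 -0.512] 33.05 0.05978823181666664
px 339 274 r 19.9 area 944.0 table [0.5472 0.2877] deck [0.5587 0.2968] tray [0.057 0.185]
px 376 252 r 19.3 area 826.5 table [0.4245 0.2872] deck [0.4388 0.2963] tray [-0.062  0.196]
[ 0.4844 -0.3631  0.1478] [ 0.487  0.512  0.488 -0.512] 33.1 0.059657967177021834
```

View pics/a4v.png

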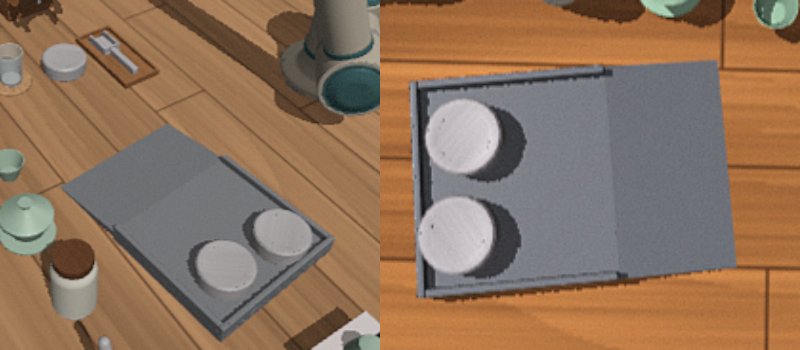

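Tin A sits at tray (0.054, 0.183). Tin B was nudged to (−0.064, 0.195) and is still flat against the far rim; this looks like the announced disturbance. Tin C is unmoved, so push it.

```bash
python3 -m crank '{"grip":[0.7,0.7,0.7,0.7,0.7,0.7,0.7],"slide":[[0,0,-4],[0,0,-8],[0,0,-11],[0,0,-13],[0,0,-14],[0,0,-14],[0,0,-14]],"roll":[0,0,0,0,0,0,0]}'
python3 -m crank '{"grip":[0.7,0.7,0.7,0.7,0.7,0.7,0.7,0.7,0.7,0.7,0.7,0.7,0.7,0.7,0.7,0.7,0.7,0.7,0.7,0.7],"slide":[[0,0.5,0],[0,1,0],[0.1,2,0],[0.2,3.5,0],[0.3,5,0],[0.3,6.5,0],[0.4,8,0],[0.5,9.5,0],[0.6,11,0],[0.6,12.5,0],[0.7,14,0],[0.8,15.5,0],[0.9,17,0],[0.9,18.5,0],[1,20,0],[1.1,21.5,0],[1.2,23,0],[1.2,24.2,0],[1.3,25,0],[1.3,25,0]],"roll":[0,0,0,0,0,0,0,0,0,0,0,0,0,0,0,0,0,0,0,0]}'
python3 -m crank '{"grip":[0.7,0.7,0.7,0.7,0.7,0.7,0.7,0.7,0.7,0.7,0.7,0.7,0.7,0.7,0.7,0.7,0.7,0.7,0.7,0.7],"slide":[[0,0.5,0],[0.1,1.5,0],[0.2,3,0],[0.2,4.5,0],[0.3,6,0],[0.4,7.5,0.2],[0.5,9,0.4],[0.5,10.5,0.6],[0.6,12,0.8],[0.7,13.5,1],[0.7,15,1.2],[0.8,16.5,1.4],[0.9,18,1.6],[1,19.5,1.8],[1.1,21,2],[1.1,22.5,2],[1.2,23.8,2],[1.2,24.8,2],[1.2,25.3,2],[1.2,25.3,2]],"roll":[0,0,0,0,0,0,0,0,0,0,0,0,0,0,0,0,0,0,0,0]}'
python3 -m crank '{"grip":[0.7,0.7,0.7,0.7,0.7,0.7,0.7,0.7],"slide":[[0,-0.6,0],[0,-1.2,0],[0,-1.5,2],[0,-1.5,5],[0,-1.5,9],[0,-1.5,12],[0,-1.5,12],[0,-1.5,12]],"roll":[0,0,0,0,0,0,0,0]}'
python3 -m crank '{"grip":[0.7,0.7,0.7,0.7,0.7,0.7,0.7,0.7,0.7],"slide":[[-1,-4,1],[-2,-8,2],[-3,-12,3],[-4,-16,4],[-5,-20,5],[-6,-24,6],[-7,-28,6],[-7,-28,6],[-7,-28,6]],"roll":[0,0,0,0,0,0,0,0,0]}'
python3 tins.py a5 top;python3 tins.py a5s scene; python3 -c "
from h import *
g=np.load('pics/a5.npz')['f'];f=np.load('pics/a5s.npz')['f'];cv2.imwrite('pics/a5v.png',np.hstack([cv2.resize(f[100:330,190:440],(380,350)),cv2.resize(g[130:310,80:300],(420,350))]))"
```

```text
clock: 33.8
position: [0.485, -0.3644, 0.0091]
ee_rot: [0.488, 0.512, 0.487, -0.512]
contact_force: [0.3, -0.2, 0.6]
width: 0.0599
clock: 35.8
position: [0.4973, -0.1128, 0.0088]
ee_rot: [0.488, 0.512, 0.488, -0.512]
contact_force: [1.4, -1.5, 1.6]
width: 0.0601
clock: 37.8
position: [0.5093, 0.1394, 0.0281]
ee_rot: [0.487, 0.512, 0.488, -0.512]
contact_force: [0.6, -0.0, 0.4]
width: 0.0597
clock: 38.6
position: [0.5098, 0.1226, 0.1489]
ee_rot: [0.488, 0.513, 0.487, -0.512]
contact_force: [-0.2, -0.4, -1.0]
width: 0.06
clock: 39.5
position: [0.4383, -0.1571, 0.2068]
ee_rot: [-0.485, -0.513, -0.488, 0.513]
contact_force: [-0.3, 0.5, -1.1]
width: 0.06
px 119 251 r 20.7 area 1195.0 table [0.436 0.3  ] deck [0.4361 0.2941] tray [-0.065  0.195]
px 165 220 r 20.0 area 1144.5 table [0.513  0.1926] deck [0.5116 0.1888] tray [-0.001  0.082]
px 122 199 r 20.2 area 1133.5 table [0.5599 0.3012] deck [0.5575 0.2953] tray [0.056 0.184]
[ 0.4386 -0.1562  0.2069] [-0.486 -0.512 -0.488  0.513] 39.55 0.059769033636859634
px 339 274 r 20.1 area 952.0 table [0.5481 0.2888] deck [0.5596 0.2979] tray [0.058 0.186]
px 376 252 r 19.5 area 825.5 table [0.4256 0.2883] deck [0.4399 0.2974] tray [-0.061  0.197]
px 326 238 r 18.3 area 792.0 table [0.5023 0.1819] deck [0.5149 0.1933] tray [0.003 0.086]
[ 0.4389 -0.1557  0.2071] [-0.486 -0.512 -0.488  0.512] 39.6 0.060129595309967025
```

View pics/a5v.png

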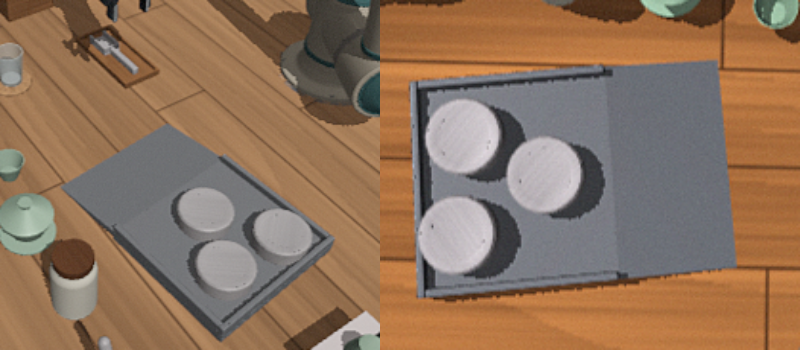

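Three tins on the deck. Tin B's estimate is close to the far rim's physical limit, so I'm checking it enlarged for tilt.

```bash
python3 -c "
from h import *
g=np.load('pics/a5.npz')['f'];f=np.load('pics/a5s.npz')['f'];cv2.imwrite('pics/a5z.png',np.hstack([cv2.resize(f[215:305,310:420],(400,327),interpolation=2),cv2.resize(g[165:285,90:200],(300,327),interpolation=2)]))"
```

```text
(no output)
```

View pics/a5z.png

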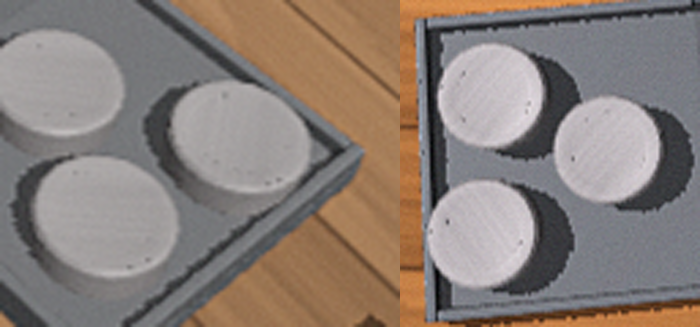

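In the scene view, B's top looks more foreshortened than its neighbours. I'll fit each tin's pose, tilt included, from both views.

```bash
cat > fit.py <<'E'
import sys; from h import *
from scipy.optimize import least_squares
nt,ns=sys.argv[1:3]
def dmap(n):   # silhouette of tin (top+side) vs dark deck: signed distance
    f=cv2.cvtColor(np.load('pics/'+n+'.npz')['f'],cv2.COLOR_BGR2GRAY).astype(float)
    return cv2.GaussianBlur(f,(0,0),1)
G={n:dmap(n) for n in (nt,ns)}
print({n:[round(G[n][tuple(pix(n,q)[::-1].astype(int))]) for q in((.5575,.2953,.054),(.436,.294,.054),(.5116,.1888,.054),(.5,.1,.02))] for n in G})
th=np.linspace(0,2*np.pi,60,endpoint=False)
def edge(n,p):  # radial grad search about the predicted top circle
    x,y,z,a,b=p; nrm=np.array([a,b,1.]);nrm/=np.linalg.norm(nrm)
    u=np.cross([0,1,0],nrm);u/=np.linalg.norm(u);v=np.cross(nrm,u)
    out=[]
    for t in th:
        d=np.cos(t)*u+np.sin(t)*v; e=[pix(n,np.array([x,y,z])+r*d) for r in (.047,.049)]
        c=(e[0]+e[1])/2; k=(e[1]-e[0])/np.linalg.norm(e[1]-e[0]); s=np.arange(-3.5,3.6,.25)
        pts=(c+s[:,None]*k).astype(np.float32)
        g=cv2.remap(G[n].astype(np.float32),pts[None,:,0],pts[None,:,1],cv2.INTER_LINEAR)[0]
        gr=-np.gradient(g); 
        # outermost-from-inside: first strong drop
        i=np.where(gr>0.5*gr.max())[0][0]; j=min(i+4,len(s)); i=i+np.argmax(gr[i:j])
        out.append(s[i] if gr[i]>1 else 0)
    return np.array(out)
def res(p): return np.r_[edge(nt,p),edge(ns,p)]
for nm,x,y in (('A',.5575,.2963),('B',.437,.2945),('C',.5125,.19)):
    r=least_squares(res,[x,y,.054,0,0],loss='soft_l1',diff_step=1e-2,x_scale=[.01,.01,.01,.1,.1],f_scale=.5)
    r=min([least_squares(res,[x,y,.054+dz,a,b],loss='soft_l1',x_scale=[.01,.01,.01,.1,.1],f_scale=.5,method='trf',diff_step=3e-2) for a in(-.12,0,.12) for b in(-.12,0,.12) for dz in(0,.006)]+[r],key=lambda r:r.cost)
    print(nm,r.x.round(4),'tilt',np.hypot(*r.x[3:]).round(3),'rms',np.sqrt(np.mean(res(r.x)**2)).round(2),'flat rms',np.sqrt(np.mean(res([x,y,.054,0,0])**2)).round(2))
E
time python3 fit.py a5 a5s
```

```text
{'a5': [191, 188, 186, 113], 'a5s': [161, 163, 161, 113]}Traceback (most recent call last):
  File "fit.py", line 26, in <module>
    r=least_squares(res,[x,y,.054,0,0],loss='soft_l1',diff_step=1e-2,x_scale=[.01,.01,.01,.1,.1],f_scale=.5)
    return func(*args, **kwargs)
    result = trf(vector_fun.fun, vector_fun.jac, x0, f0, J0, lb, ub, ftol, xtol,
                 gtol, max_nfev, x_scale, loss_function, tr_solver,
                 tr_options.copy(), verbose, callback=callback_wrapped)
    return trf_no_bounds(
        fun, jac, x0, f0, J0, ftol, xtol, gtol, max_nfev, x_scale,
        loss_function, tr_solver, tr_options, verbose, callback=callback)
    f_new = fun(x_new)
    self._update_fun()
    ~~~~~~~~~~~~~~~~^^
    self.f = self.fun_wrapped(xp_copy(self.x))
             ~~~~~~~~~~~~~~~~^^^^^^^^^^^^^^^^^
    return np.atleast_1d(self.fun(x))
                         ~~~~~~~~^^^
    return self.f(x, *self.args, **self.kwargs)
           ~~~~~~^^^^^^^^^^^^^^^^^^^^^^^^^^^^^^
  File "fit.py", line 24, in res
    def res(p): return np.r_[edge(nt,p),edge(ns,p)]
                             ~~~~^^^^^^
  File "fit.py", line 21, in edge
    i=np.where(gr>0.5*gr.max())[0][0]; j=min(i+4,len(s)); i=i+np.argmax(gr[i:j])
      ~~~~~~~~~~~~~~~~~~~~~~~~~~~~^^^
IndexError: index 0 is out of bounds for axis 0 with size 0

real	0m0.819s
user	0m1.242s
sys	0m0.113s
```

```bash
cat > ell.py <<'E'
import sys; from h import *
for n,T in ((sys.argv[1],165),(sys.argv[2],146)):
    f=np.load('pics/'+n+'.npz')['f']; g=cv2.cvtColor(cv2.resize(f,None,fx=4,fy=4,interpolation=cv2.INTER_CUBIC),cv2.COLOR_BGR2GRAY)
    g=cv2.GaussianBlur(g,(0,0),3)
    for nm,x,y in (('A',.558,.2955),('B',.438,.295),('C',.513,.19)):
        p=pix(n,(x,y,.054))*4+1.5
        m=np.zeros_like(g);cv2.circle(m,tuple(p.astype(int)),110,255,-1)
        b=((g>T)&(m>0)).astype(np.uint8)
        c=max(cv2.findContours(b,0,cv2.CHAIN_APPROX_NONE)[0],key=cv2.contourArea); c=cv2.convexHull(c)
        e=cv2.fitEllipse(c)
        q=np.array([pix(n,(x+.048*np.cos(t),y+.048*np.sin(t),.054))*4+1.5 for t in np.linspace(0,6.28,90)],np.float32); h=cv2.fitEllipse(q)
        print(n,nm,'seen',np.round(e[0],0),np.round(e[1],0),round(e[2]),'flat model',np.round(h[0],0),np.round(h[1],0),round(h[2]))
E
python3 ell.py a5 a5s
```

```text
a5 A seen [491. 800.] [148. 154.] 50 flat model [488. 799.] [157. 164.] 53
a5 B seen [ 478. 1003.] [150. 158.] 44 flat model [ 475. 1002.] [161. 169.] 42
a5 C seen [663. 879.] [149. 154.] 50 flat model [661. 878.] [160. 164.] 48
a5s A seen [1358. 1099.] [128. 157.] 114 flat model [1357. 1098.] [132. 167.] 108
a5s B seen [1505. 1012.] [114. 154.] 115 flat model [1505. 1009.] [119. 162.] 110
a5s C seen [1304.  952.] [113. 144.] 107 flat model [1303.  949.] [115. 153.] 102
```

B's top triangulates to the same height (0.054 m) in both views and matches the flat model within 3 px at 4× zoom. A tin resting on the rim would sit about 7 px off in the scene view, so B is flat. The pitcher and scoop are in place and the robot is clear, so I'm handing in.

```bash
python3 -c "
from h import *
s=manip.get_state();print(s['clock'],s['position'],s['contact_force'],abs(s['qd']).max());print(manip.sign_off())"
```

```text
39.6 [ 0.43887109 -0.15571417  0.20714406] [ 1.06047617 -0.20064657  0.2802449 ] 0.020844700927217536
the job is handed in; nothing more can be done
None
```

The job is handed in at 39.6 s on the clock; sign-off gives no verdict. The pitcher stands on the coaster, the scoop lies in the dish, and all three tins were slid up the ramp onto the deck with the open fingers.

**Last checks:**
- **Tins:** in tray coordinates they measured about (0.056, 0.184), (−0.065, 0.195) and (−0.001, 0.082), all inside the judged range.
- **Pitcher:** right after release its rim was within 1 px of the position predicted for the coaster's centre. The last picture still shows it upright there.
- **Scoop:** it lay straight and flat in the dish after release, and was still there in the last picture.
- **Bystanders:** I did not re-measure them. The gripper was never close to them, and those in the last pictures looked unmoved.
- **Robot:** clear of everything at z = 0.21 m.

**What disagreed:**
- **Tin knocked:** the second tin listed moved about 1 cm after I released it, probably the announced knock. Its measured y is a few millimetres past where the far rim should stop it, and its top looked slightly narrower in the scene view.
- **Why I took it as flat:** its top sits at the flat-lying height in both cameras. The finger positions suggest the image estimates run 1–3 mm too far towards the rim, so I judged it flat against the rim.
- **Tilt fit failed:** the script meant to fit tilt directly crashed, so a simpler ellipse comparison stands in for it.

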